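# Open the bench snap press and hold its arm up

### The job

The snap press on the marble slab has to be opened so that its die can be changed. Swing the arrest lever that lies across the press arm all the way off it, then pull the spring latch tab at the end of the arm sideways, away from the arm, and with the latch drawn lift the arm until its cup is about 7 cm above the ball. Finish there: the program ends with the gripper still holding the arm up, still and in the air, and with the other things on the slab and the table left where they were.

Things in the scene. Friction and masses are not known exactly. Their poses are not given: they have to be found in the camera images.
- press: Bench snap press on a marble slab, fixed. Origin on the table under the ball stud, z up. The arm runs from above the origin along +y to its hinge at y=220 mm; the latch tab is on the -x (robot's) side; yaw within 0.35 rad. Slab x -140..160, y -130..290, top z=20 mm; base plate x -60..60, y -50..260, top z=32; two hinge cheeks x -25..25, y 200..240, up to z=126 mm.
- press_arm: Grey hinged arm, bar 28 mm wide (x), 20 tall, with a steel cup (44 mm across) under its free end, about 0.6 kg. Origin on the hinge axis at press (0,220,108) mm; axes parallel to the press's when down; reaches y=-240, top z=10 mm. The free end rises as it turns about its -x, up to 0.7 rad. Locked, it has about 0.02 rad of play; free, it falls shut when let go.
- beam_hinge (a point): Point on the arm's hinge axis, at press (0, 220, 108) mm; axes those of the press.
- cup (a point): Centre of the cup under the arm's free end, 220 mm from the hinge axis; coincides with ball when the arm is down.
- ball (a point): Centre of the fixed steel ball (26 mm across) on the stud, at press (0, 0, 85) mm; axes those of the press. Hidden in the cup when the arm is down. The stud has a collar below the ball, under which the latch bolt hooks.
- latch (a joint): Travel of the spring latch, m: 0 = home (bolt under the stud's collar, arm locked) to 0.014 = fully drawn along the arm's -x, straight away from its flank. Bolt clear of the collar from about 0.007. Spring 3 N at home, 6.5 N fully drawn; springs back when let go. It rides on the arm, so the arm can be lifted by its tab.
- latch_grip (a point): Grip point of the latch tab, an upright steel plate 8 mm thick (arm x), 24 mm wide (arm y), its top 20 mm above this point; a guide rod joins it to the arm 32 to 42 mm below this point. At home at press (-56,0,142) mm, 42 mm out from the arm's flank, 24 mm above the arm's top. Axes those of the arm.
- arrest (a joint): Angle of the arrest lever, rad: 0 to 0.25 at the start = across the top of the arm, blocking it; grows as it swings clockwise from above, its peg going towards the press's +y (hinge end); 1.6 = end stop, parallel to the arm. Clear of the arm from about 1.3. Stays where it is left (friction about 0.06 N m).
- arrest_grip (a point): Grip point on the arrest lever's upright round steel peg (14 mm diameter, standing from 28 mm below to 18 mm above this point), 80 mm from the lever's pivot axis. The lever's bar, 16 mm wide and 8 mm thick, lies under the peg, its top 28 mm below this point. Lever's -x points from the pivot to the peg.
- arrest_pivot (a point): Pivot of the arrest lever, axis vertical, at press (45, 90, 124) mm, on a grey post 20 mm in diameter.
- jar: Bystander: small glass jar, 44 mm across, 50 mm tall, on the slab; origin under its centre.
- punch: Bystander: upright brass setting punch, foot 32 mm across, 55 mm tall, on the slab; origin under its centre.
- tin: Bystander: round flat aluminium tin, 52 mm across, 32 mm tall, on the slab; origin under its centre.
- dring: Bystander: steel ring 34 mm across, 5 mm thick, lying on the slab; origin under its centre.
- weight: Bystander: dark steel block 50 x 70 x 30 mm with a knob (50 mm tall in all), on the slab; origin under its centre.
- mallet: Bystander: mallet with a white head (64 mm across, 85 mm long) and a 160 mm wooden handle along its -x, lying on the table to the robot's left; origin under the head.
- dye: Bystander: closed amber bottle, 60 mm across, 110 mm tall, on the table to the robot's right; origin under its centre.

How it is judged:
By the outcome, as a careful person would: the job done as asked, in the order asked, and still so for the second after the job is handed in, while the arm keeps its last pose, push and grip.
It also fails if it takes over 45 s, if anything falls off the work surface, if the arm or the gripper's body presses on something with over 40 N, if the wrist force passes 120 N, or if a joint passes its speed limit or range.

### The arm

A 6-joint arm with a two-finger parallel gripper is mounted at the origin on the work surface. World frame = base frame: x ahead of the robot, y to its left, z up, the work surface at z = 0. Lengths are in m, angles in degrees, forces in N, time in s.
With the tool pointing down it reaches from about 0.4 to 0.825 m from the base axis. Payload 7 kg.
Tool frame: the origin (TCP) lies at the very end of the fingers, on their centre line; the grasp point (between the pads) lies 19 mm behind it; z points along the fingers, y is the direction in which the jaws open and shut (so a half turn about z gives the same grasp; the last joint's range is limited). The gripper opens to 88 mm and grips with 3 to 60 N. Pads are 19 mm wide; open, the fingers measure 130 mm over their backs; the gripper's body (78 mm by 193 mm) begins 47 mm behind the grasp point.
Start: joints at [89.101, 20.546, 0.682, 0, -70.136, -16.507], TCP at [0.202, 0.644, 0.227] pointing down, gripper open.
Joint ranges: [-176.03, 176.03], [-82.01, 121.73], [-58.28, 71.71], [-173.87, 95.51], [-174.79, -0.11], [-173.66, 173.66]. Speed limits (degrees/s): [136.94, 136.94, 172.46, 180, 180, 180].

### API

Orientations are given as [roll, pitch, yaw] about the fixed x, y, z axes, in that order (R = Rz(yaw) Ry(pitch) Rx(roll)).
In Python, from plant import telemetry, optics, ctrl gives the robot as it stands.
- The arm moves only by the tool servo_tool, never from a script. Its argument "rows" is a list of rows, each a list of 3 entries, a list of its own where there are three numbers: the shift along the tool's x, y, z in m, then the turn, a rotation vector about the tool's x, y, z in units of 6 degrees (1.0 is 6 degrees), then the closure, from 0 (fully open) to 1 (shut). A call has 1 to 20 rows; each row shifts and turns the commanded pose from where the row before left it, along the tool's axes as they then stand; what a row does not reach is not made up. A row lasts 1/12 s, in which the tool goes at most 41.7 mm and 7.16 degrees, less where a joint would pass 70% of its speed; a pose out of reach is approached as far as the arm can. A call is refused whole if a number of a shift passes 0.0417 or a number of a turn 1, either way. A call with a gripper value outside its range is refused whole. The fingers move at their own pace and stop on an object; the grip force is fixed at half the most. Time passes only in rows, so rows that do not move let the fingers close. It gives the time, the measured TCP pose, the force and the opening at its end, in the units of the state.
- telemetry.get_obs(): the state, without advancing time (a new reading comes with each control period).
- optics.snapshot(name): name is "side" or "top"; returns the picture (400x640x3 uint8, red, green, blue); there is no depth.
- optics.camera_info(name): a dict with "mtx" (3x3 intrinsics, pixels), "rvec" (rotation vector, rad) and "tvec" (3), from world to camera coordinates, as OpenCV has them. Camera axes: x right, y down, z forward; pixel columns grow to the right and rows downward; lengths in m; the calibration is good to about 2 mm. A picture is of the moment at which its call begins. camera_info takes no time and is no camera call.
- ctrl.close_job(): hands the job in, once; it reports no verdict.
The state is a dict: "clock": time; "joint_pos": joint angles; "qvel": joint speeds; "tau": joint torques, N m; "tool_pos": TCP position; "orientation": TCP orientation; "force": force on the tool from outside, world axes, zero at the start; "moment": the same for the moment, N m; "opening": finger opening in m.
Only numpy, scipy, OpenCV 4.12 (cv2) and the standard library are available. Lean on these libraries where they do the work, as an engineer would, in place of code of your own. Each camera call takes 0.05 s, during which the arm holds its last target.

## Working session

There is one attempt and no reset: what is moved stays moved. The work goes in short steps, Python scripts to look and compute and a tool call to move; the robot and the scene stay as the last step left them, time stands still between calls to the robot, and variables do not carry over. Pictures are saved under pics/ and viewed, and the job is handed in when it is done.

Besides the shell and the picture viewer there is one more tool, called after "Request:" as a command line: name --argument value ..., lists and objects as JSON in quotes. servo_tool: Moves the arm, as the interface text tells. Its arguments: {"type":"object","properties":{"rows":{"type":"array"}},"required":["rows"]}

```bash
mkdir -p pics
python3 - <<'E'
from plant import telemetry, optics
import cv2
for n in("side","top"):
    im=optics.snapshot(n); cv2.imwrite(f"pics/{n}0.png",im[:,:,::-1])
    c=optics.camera_info(n); print(n,c)
print(telemetry.get_obs())
E
ls
```

```text
side {'mtx': array([[407.00748535,   0.        , 322.56068062],
       [  0.        , 407.00748535, 200.27471851],
       [  0.        ,   0.        ,   1.        ]]), 'rvec': array([ 2.14203079, -0.39586347,  0.20679204]), 'tvec': array([-0.5198429 ,  0.18987943,  1.1452443 ])}
top {'mtx': array([[493.0123094 ,   0.        , 311.92180907],
       [  0.        , 493.0123094 , 208.42086761],
       [  0.        ,   0.        ,   1.        ]]), 'rvec': array([ 2.09159246, -2.1285258 ,  0.23268377]), 'tvec': array([-0.02203378,  0.55893661,  1.25883853])}
{'clock': 0.1, 'joint_pos': array([ 8.90988164e+01,  2.05886360e+01,  6.37841209e-01, -1.68248854e-02,
       -7.01392325e+01, -1.65078887e+01]), 'qvel': array([ 0.01611693, -0.07177465,  0.03783063,  0.095858  ,  0.06452612,
       -0.02222153]), 'tau': array([-1.74645062e-03, -5.84163702e+01,  2.93747020e+01,  7.01543212e+00,
        1.01817143e-02, -5.15695569e-05]), 'tool_pos': array([0.20184347, 0.64362555, 0.22569557]), 'orientation': array([ 1.79909189e+02, -1.04179716e-02, -1.74147925e+01]), 'force': array([ 0.6010383 , -0.22456739, -0.4715507 ]), 'moment': array([ 0.02444731,  0.03753211, -0.07909627]), 'opening': 0.08722434164775288}
pics
```

View pics/side0.png

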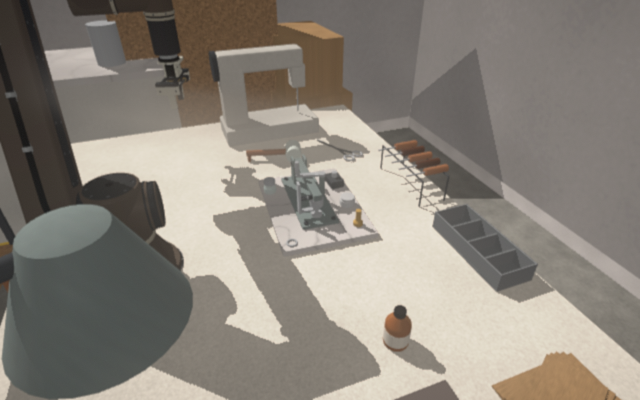

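View pics/top0.png

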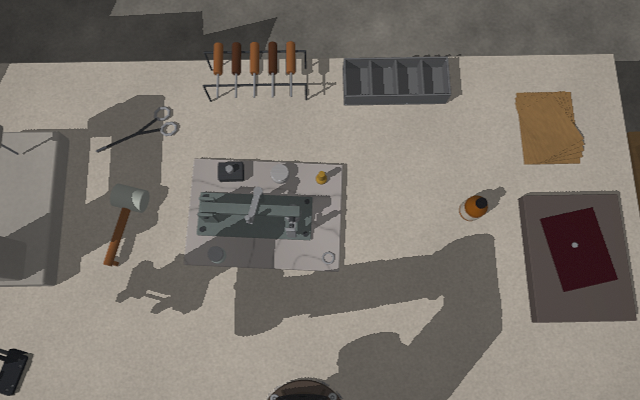

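The top view shows the slab at about px (185–345, 158–270), hinge end on the left. I'll zoom in on both views.

Run:
```python
import cv2
a=cv2.imread("pics/top0.png")[150:280,180:350]; cv2.imwrite("pics/top0c.png",cv2.resize(a,None,fx=4.6,fy=4.6,interpolation=cv2.INTER_CUBIC))
a=cv2.imread("pics/side0.png")[135:255,250:390]; cv2.imwrite("pics/side0c.png",cv2.resize(a,None,fx=5,fy=5,interpolation=cv2.INTER_CUBIC))
```

```text
(no output)
```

View pics/top0c.png

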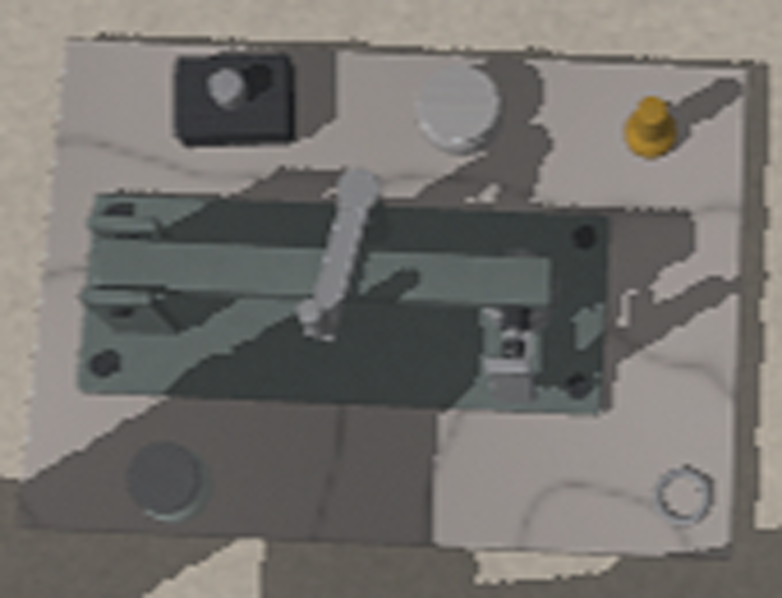

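View pics/side0c.png

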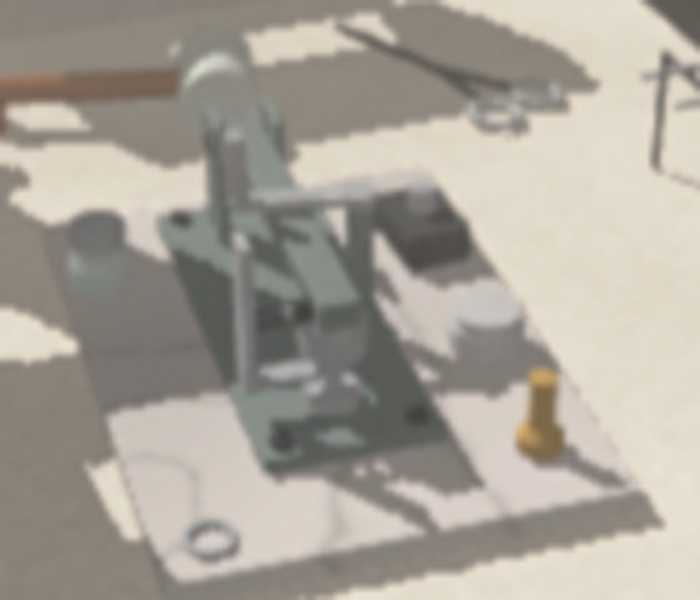

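```bash
cat > h.py <<'E'
import numpy as np, cv2
from plant import telemetry, optics
from scipy.optimize import least_squares
def P(n,X):
    c=optics.camera_info(n); return cv2.projectPoints(np.array(X,float).reshape(-1,3),c["rvec"],c["tvec"],c["mtx"],None)[0].reshape(-1,2)
def W(p,X):
    X=np.array(X,float).reshape(-1,3)/1000; c,s=np.cos(p[2]),np.sin(p[2])
    return np.c_[p[0]+c*X[:,0]-s*X[:,1],p[1]+s*X[:,0]+c*X[:,1],X[:,2]]
def T(q): q=np.array(q,float); return (q+.5)/4.6-.5+[180,150]
def S(q): q=np.array(q,float); return (q+.5)/5-.5+[250,135]
E
python3 - <<'E'
from h import *
m=[(160,290,20),(160,-130,20),(-140,-130,20),(-140,290,20),(60,260,32),(60,-50,32),(-60,-50,32),(-60,260,32),(14,-20,118),(-14,-20,118)]
t=T([(67,38),(748,62),(728,550),(22,520),(98,192),(608,213),(600,410),(80,388),(549,257),(549,302)])
ms=[(-140,-130,20),(160,-130,20),(-60,-50,32),(60,-50,32),(14,-20,118)]
s=S([(180,583),(640,490),(270,468),(450,438),(358,300)])
f=lambda p:np.r_[(P("top",W(p,m))-t).ravel(),(P("side",W(p,ms))-s).ravel()]
r=least_squares(f,[.5,.1,0],loss='soft_l1'); print(r.x,np.degrees(r.x[2])); print(f(r.x).reshape(-1,2).round(2))
p=r.x; np.save("p.npy",p)
def inv(n,q): 
    q=np.array(q); return ((q+.5-([180,150] if n=="top" else [250,135]))*(4.6 if n=="top" else 5)).round(0)
for a in (0,.1,.2,.25,.3):
    # lever -x at angle 0 points to press -x? clockwise
    d=np.array([-np.cos(a),np.sin(a)])*80
    g=[45+d[0],90+d[1]]
    for z in(128,156,174): print(a,z,inv("top",P("top",W(p,[g+[z]]))),inv("side",P("side",W(p,[g+[z]]))))
for z in(100,142,162): print("tab",z,[ (inv(n,P(n,W(p,[[-52,-12,z],[-60,-12,z],[-60,12,z],[-52,12,z]]))).tolist()) for n in("top","side")])
print(W(p,[[0,0,85],[-56,0,142],[45,90,124],[0,220,108]]))
E
```

```text
[ 0.54358264  0.01900354 -0.05974437] -3.423100270965614
[[-0.53 -0.58]
 [ 0.22  0.31]
 [ 1.36  1.06]
 [-1.12  0.97]
 [-0.79 -0.34]
 [ 0.81 -0.24]
 [ 0.7   0.1 ]
 [-0.89  0.07]
 [ 1.32 -0.86]
 [ 0.81  0.06]
 [-2.42  0.2 ]
 [ 1.44 -0.98]
 [-0.96 -1.65]
 [-0.02 -2.79]
 [ 1.49 -0.64]]
0 128 [[350. 328.]] [[242. 207.]]
0 156 [[345. 318.]] [[240. 169.]]
0 174 [[341. 312.]] [[239. 144.]]
0.1 128 [[336. 327.]] [[239. 201.]]
0.1 156 [[330. 317.]] [[238. 163.]]
0.1 174 [[326. 311.]] [[237. 138.]]
0.2 128 [[322. 324.]] [[238. 195.]]
0.2 156 [[315. 314.]] [[237. 157.]]
0.2 174 [[311. 308.]] [[235. 132.]]
0.25 128 [[315. 322.]] [[238. 192.]]
0.25 156 [[308. 312.]] [[236. 154.]]
0.25 174 [[304. 306.]] [[235. 129.]]
0.3 128 [[308. 320.]] [[238. 188.]]
0.3 156 [[301. 310.]] [[236. 151.]]
0.3 174 [[297. 303.]] [[235. 126.]]
tab 100 [[[536.0, 375.0], [536.0, 389.0], [493.0, 388.0], [493.0, 373.0]], [[259.0, 333.0], [246.0, 335.0], [236.0, 314.0], [249.0, 312.0]]]
tab 142 [[[534.0, 362.0], [533.0, 377.0], [489.0, 375.0], [490.0, 360.0]], [[257.0, 275.0], [244.0, 277.0], [234.0, 257.0], [246.0, 255.0]]]
tab 162 [[[533.0, 356.0], [532.0, 370.0], [487.0, 369.0], [488.0, 354.0]], [[256.0, 247.0], [242.0, 249.0], [232.0, 229.0], [245.0, 227.0]]]
[[0.54358264 0.01900354 0.085     ]
 [0.48768256 0.02234724 0.142     ]
 [0.59387615 0.10615607 0.124     ]
 [0.55671859 0.23861103 0.108     ]]
```

```bash
cat >> h.py <<'E'
def wire(n,p,im,box,f,a=0.15,ang=0,latch=0,out=None):
    x0,y0,x1,y1=box
    c=cv2.resize(im[y0:y1,x0:x1],None,fx=f,fy=f,interpolation=cv2.INTER_CUBIC)
    def ln(pts,col,close=True):
        q=((P(n,W(p,pts))+.5-[x0,y0])*f*8).astype(int); cv2.polylines(c,[q.reshape(-1,1,2)],close,col,1,cv2.LINE_AA,3)
    rec=lambda x0,x1,y0,y1,z:[(x0,y0,z),(x1,y0,z),(x1,y1,z),(x0,y1,z)]
    ca,sa=np.cos(ang),np.sin(ang)
    def A(pts): # arm rotate, free end (−y) rises
        o=[]
        for x,y,z in pts:
            y-=220;z-=108; o.append((x,220+y*ca+z*sa,108-y*sa+z*ca))
        return o
    ln(rec(-140,160,-130,290,20),(0,0,255)); ln(rec(-60,60,-50,260,32),(0,255,0))
    ln(A(rec(-14,14,-20,200,118)),(255,0,0))
    ln(A(rec(-60-latch,-52-latch,-12,12,162)),(0,255,255)); ln(A(rec(-60-latch,-52-latch,-12,12,100)),(0,255,255))
    d=np.array([-np.cos(a),np.sin(a)])*80; th=np.linspace(0,6.28,20)
    for z in(128,174): ln([(45+d[0]+7*np.cos(t),90+d[1]+7*np.sin(t),z) for t in th],(255,0,255))
    ln([(45+10*np.cos(t),90+10*np.sin(t),128) for t in th],(255,0,255))
    if out: cv2.imwrite(out,c)
    return c
TB=(180,150,350,280); SB=(250,135,390,255)
E
python3 - <<'E'
from h import *
p=np.load("p.npy")
wire("top",p,cv2.imread("pics/top0.png"),TB,4.6,.17,out="pics/wt0.png")
wire("side",p,cv2.imread("pics/side0.png"),SB,5,.17,out="pics/ws0.png")
E
```

```text
(no output)
```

View pics/wt0.png

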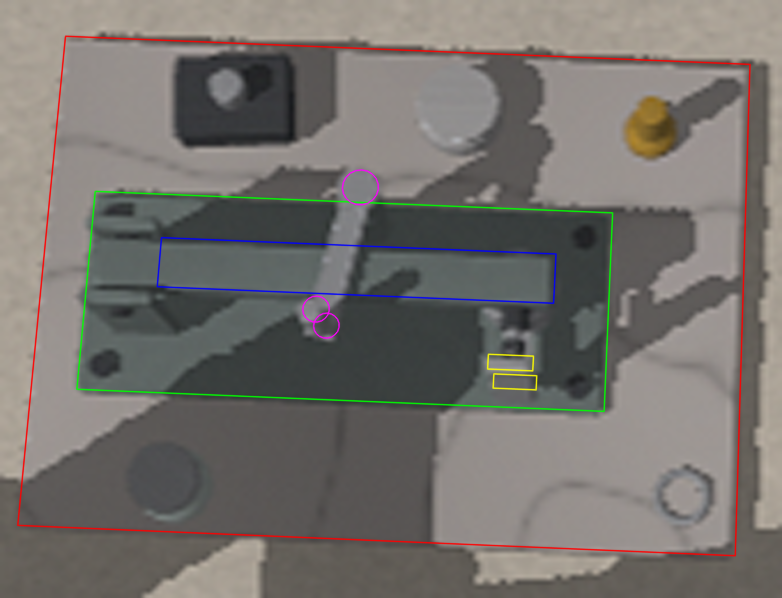

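View pics/ws0.png

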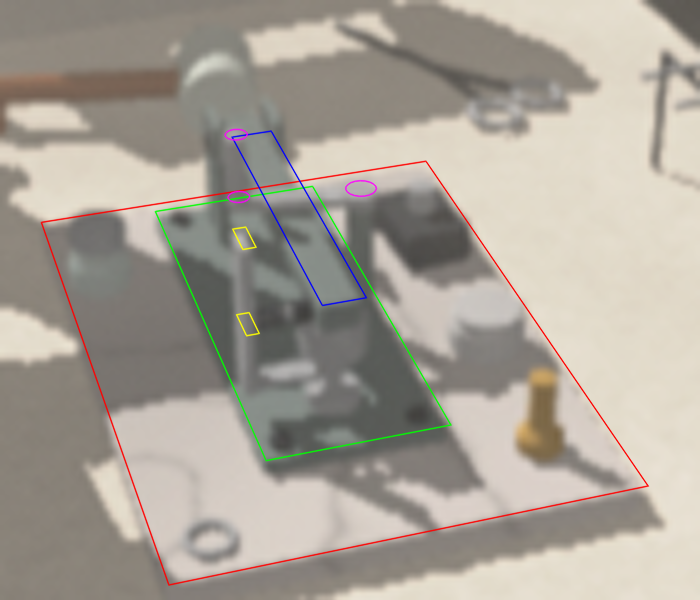

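```bash
cat >> h.py <<'E'
from scipy.spatial.transform import Rotation as R
def to(target,yaw=None,n=1):
    o=telemetry.get_obs(); Rm=R.from_euler('xyz',o["orientation"],degrees=True)
    d=Rm.inv().apply(np.array(target)-o["tool_pos"])
    print("tool shift mm",(d*1000).round(1),"per row",(d/n*1000).round(2))
    if yaw is not None:
        t=(Rm.inv()*R.from_euler('xyz',[180,0,yaw],degrees=True)).as_rotvec()
        print("turn units",(np.degrees(t)/6).round(2),"per row",(np.degrees(t)/6/n).round(3))
    print(o["clock"],o["tool_pos"].round(4),o["orientation"].round(2),"F",o["force"].round(1),o["opening"])
E
python3 - <<'E'
from h import *
p=np.load("p.npy")
a=.2
g=W(p,[[45-80*np.cos(a),90+80*np.sin(a),190]])[0]; print(g)
to(g,-3.4-np.degrees(a),20)
E
```

```text
[0.5165597  0.12670275 0.19      ]
tool shift mm [455.  399.   36.4] per row [22.75 19.95  1.82]
turn units [ 0.02 -0.   -0.43] per row [ 0.001 -0.    -0.021]
0.1 [0.2018 0.6436 0.2257] [ 1.7991e+02 -1.0000e-02 -1.7410e+01] F [ 0.6 -0.2 -0.5] 0.08722434164775288
```

Request:
servo_tool --rows '[[[0.0228, 0.02, 0.0015], [0, 0, -0.02], 0], [[0.0228, 0.02, 0.0015], [0, 0, -0.02], 0], [[0.0228, 0.02, 0.0015], [0, 0, -0.02], 0], [[0.0228, 0.02, 0.0015], [0, 0, -0.02], 0], [[0.0228, 0.02, 0.0015], [0, 0, -0.02], 0], [[0.0228, 0.02, 0.0015], [0, 0, -0.02], 0], [[0.0228, 0.02, 0.0015], [0, 0, -0.02], 0], [[0.0228, 0.02, 0.0015], [0, 0, -0.02], 0], [[0.0228, 0.02, 0.0015], [0, 0, -0.02], 0], [[0.0228, 0.02, 0.0015], [0, 0, -0.02], 0], [[0.0228, 0.02, 0.0015], [0, 0, -0.02], 0], [[0.0228, 0.02, 0.0015], [0, 0, -0.02], 0], [[0.0228, 0.02, 0.0015], [0, 0, -0.02], 0], [[0.0228, 0.02, 0.0015], [0, 0, -0.02], 0], [[0.0228, 0.02, 0.0015], [0, 0, -0.02], 0.2], [[0.0228, 0.02, 0.0015], [0, 0, -0.02], 0.3], [[0.0228, 0.02, 0.0015], [0, 0, -0.02], 0.3], [[0.0228, 0.02, 0.0015], [0, 0, -0.02], 0.3], [[0.0228, 0.02, 0.0015], [0, 0, -0.02], 0.3], [[0, 0, 0], [0, 0, 0], 0.3]]'

```text
clock: 1.77
tool_pos: [0.5121, 0.1541, 0.1973]
orientation: [179.9, 0.0, -15.3]
force: [-0.8, -0.0, 1.0]
opening: 0.0619
```

Run:
```python
from h import *
p=np.load("p.npy")
for n in("side","top"):
    cv2.imwrite(f"pics/{n}1.png",optics.snapshot(n)[:,:,::-1])
wire("top",p,cv2.imread("pics/top1.png"),TB,4.6,.2,out="pics/wt1.png")
wire("side",p,cv2.imread("pics/side1.png"),SB,5,.2,out="pics/ws1.png")
a=.2
g=W(p,[[45-80*np.cos(a),90+80*np.sin(a),190]])[0]; print(g)
to(g,-3.4-np.degrees(a),1)
for n,b,f in(("top",TB,4.6),("side",SB,5)):
    t=telemetry.get_obs()["tool_pos"]; print(n,(P(n,[t])+.5-b[:2])*f)
```

```text
[0.5165597  0.12670275 0.19      ]
tool shift mm [13.2 27.2  7.5] per row [13.24 27.2   7.53]
turn units [ 0.01  0.01 -0.07] per row [ 0.007  0.008 -0.07 ]
1.8667 [0.511  0.1564 0.1975] [ 1.7996e+02  5.0000e-02 -1.5280e+01] F [-0.6  0.3  0.2] 0.061600333851012906
top [[247.89619872 310.26631618]]
side [[211.51520268  80.66817903]]
```

View pics/wt1.png

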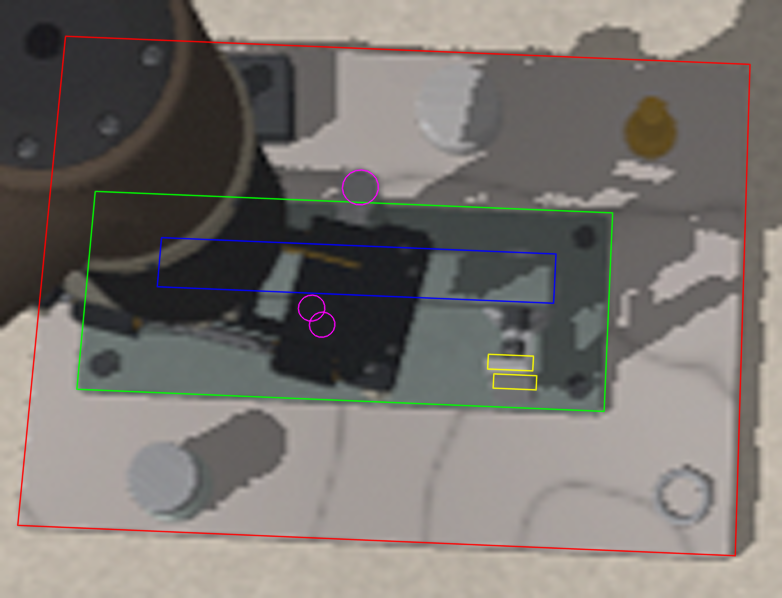

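View pics/ws1.png

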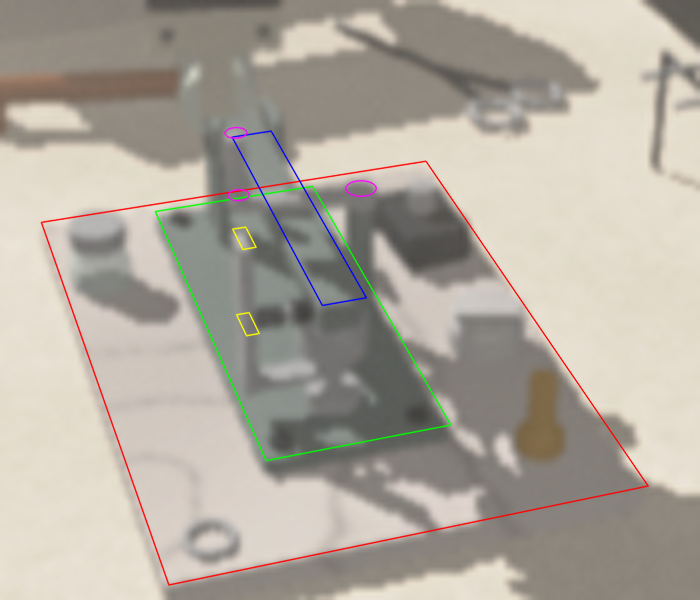

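Request:
servo_tool --rows '[[[0.0044, 0.009, 0], [0, 0, -0.02], 0.3], [[0.0044, 0.009, 0], [0, 0, -0.02], 0.3], [[0.0044, 0.009, 0], [0, 0, -0.02], 0.3], [[0, 0, 0], [0, 0, 0], 0.3], [[0, 0, 0], [0, 0, 0], 0.3]]'

```text
clock: 2.28
tool_pos: [0.5165, 0.1278, 0.1982]
orientation: [-180.0, -0.0, -14.8]
force: [0.1, 0.5, 0.4]
opening: 0.0612
```

Run:
```python
from h import *
p=np.load("p.npy")
cv2.imwrite("pics/side2.png",optics.snapshot("side")[:,:,::-1])
wire("side",p,cv2.imread("pics/side2.png"),(250,85,390,205),5,.2,out="pics/ws2.png")
a=.2
g=W(p,[[45-80*np.cos(a),90+80*np.sin(a),140]])[0]; print(g)
to(g,-3.4-np.degrees(a),1)
```

```text
[0.5165597  0.12670275 0.14      ]
tool shift mm [ 0.4  1.4 58.2] per row [ 0.37  1.35 58.2 ]
turn units [-0.   -0.    0.01] per row [-0.003 -0.001  0.013]
2.3333 [0.5165 0.1281 0.1982] [-1.7998e+02 -1.0000e-02 -1.4780e+01] F [-0.7 -0.2  0.6] 0.06126547578211488
```

View pics/ws2.png

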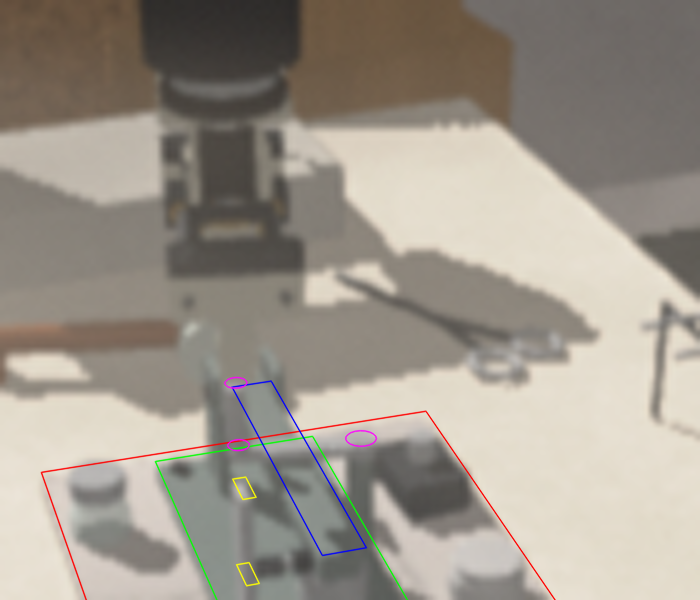

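Request:
servo_tool --rows '[[[0, 0.001, 0.007], [0, 0, 0], 0.3], [[0, 0, 0.007], [0, 0, 0], 0.3], [[0, 0, 0.007], [0, 0, 0], 0.3], [[0, 0, 0.007], [0, 0, 0], 0.3], [[0, 0, 0.007], [0, 0, 0], 0.3], [[0, 0, 0.007], [0, 0, 0], 0.3], [[0, 0, 0.007], [0, 0, 0], 0.3], [[0, 0, 0.007], [0, 0, 0], 0.3], [[0, 0, 0], [0, 0, 0], 0.3], [[0, 0, 0], [0, 0, 0], 0.6], [[0, 0, 0], [0, 0, 0], 0.9], [[0, 0, 0], [0, 0, 0], 0.9], [[0, 0, 0], [0, 0, 0], 0.9], [[0, 0, 0], [0, 0, 0], 0.9], [[0, 0, 0], [0, 0, 0], 0.9]]'

```text
clock: 3.58
tool_pos: [0.5164, 0.1272, 0.1423]
orientation: [-180.0, -0.0, -14.8]
force: [0.1, 0.3, 0.2]
opening: 0.0263
```

Run:
```python
from h import *
p=np.load("p.npy")
cv2.imwrite("pics/side3.png",optics.snapshot("side")[:,:,::-1])
wire("side",p,cv2.imread("pics/side3.png"),(250,85,390,205),5,.2,out="pics/ws3.png")
a=.2
g=W(p,[[45-80*np.cos(a),90+80*np.sin(a),140]])[0]; print(g)
to(g,-3.4-np.degrees(a),1)
```

```text
[0.5165597  0.12670275 0.14      ]
tool shift mm [0.3 0.4 2.2] per row [0.3  0.44 2.23]
turn units [-0.   -0.    0.01] per row [-0.002 -0.002  0.015]
3.6333 [0.5164 0.1272 0.1422] [-1.7999e+02 -1.0000e-02 -1.4770e+01] F [ 0.6 -0.9 -0.6] 0.023158520505710083
```

View pics/ws3.png

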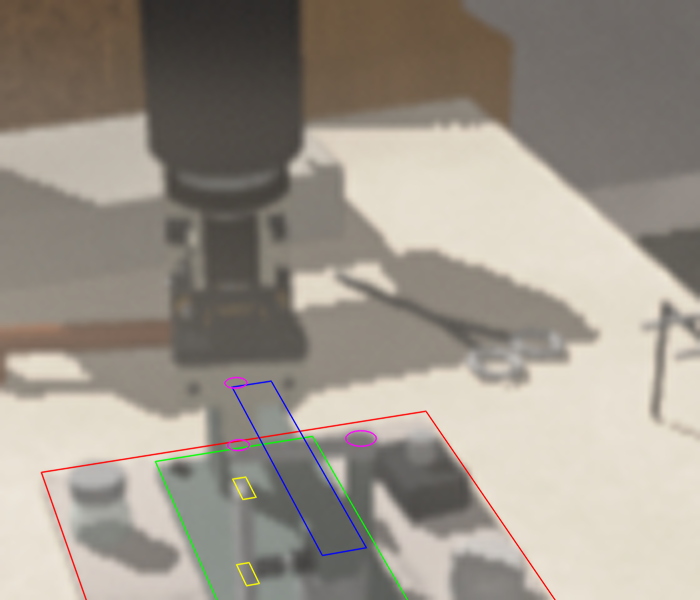

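Request:
servo_tool --rows '[[[0, 0, 0], [0, 0, 0], 1], [[0, 0, 0], [0, 0, 0], 1], [[0, 0, 0], [0, 0, 0], 1], [[0, 0, 0], [0, 0, 0], 1], [[0, 0, 0], [0, 0, 0], 1]]'

```text
clock: 4.05
tool_pos: [0.5164, 0.1272, 0.1422]
orientation: [-180.0, -0.0, -14.8]
force: [-0.3, -0.2, 1.2]
opening: 0.0132
```

Request:
servo_tool --rows '[[[0, -0.0021, 0], [0, 0, 0.25], 1], [[0.0001, -0.0042, 0], [0, 0, 0.5], 1], [[0.0001, -0.0042, 0], [0, 0, 0.5], 1], [[0.0001, -0.0042, 0], [0, 0, 0.5], 1], [[0.0001, -0.0042, 0], [0, 0, 0.5], 1], [[0.0001, -0.0042, 0], [0, 0, 0.5], 1], [[0.0001, -0.0042, 0], [0, 0, 0.5], 1], [[0.0001, -0.0042, 0], [0, 0, 0.5], 1], [[0.0001, -0.0042, 0], [0, 0, 0.5], 1], [[0, 0, 0], [0, 0, 0], 1]]'

```text
clock: 4.88
tool_pos: [0.5331, 0.1588, 0.1421]
orientation: [180.0, -0.0, -40.4]
force: [-0.0, -0.4, 2.0]
opening: 0.013
```

Run:
```python
from h import *
p=np.load("p.npy")
cv2.imwrite("pics/top4.png",optics.snapshot("top")[:,:,::-1])
cv2.imwrite("pics/side4.png",optics.snapshot("side")[:,:,::-1])
o=telemetry.get_obs(); a=-np.radians(o["orientation"][2]+3.4)
wire("side",p,cv2.imread("pics/side4.png"),(250,85,390,205),5,a,out="pics/ws4.png")
g=W(p,[[45-80*np.cos(a),90+80*np.sin(a),142]])[0]; print(a,g)
to(g,-3.4-np.degrees(a),1)
```

```text
0.6415799621381874 [0.53275708 0.15777447 0.142     ]
tool shift mm [0.5 0.7 0.1] per row [0.47 0.68 0.13]
turn units [-0. -0.  0.] per row [-0.002 -0.003  0.   ]
4.9833 [0.5328 0.1586 0.1421] [-1.7999e+02 -2.0000e-02 -4.0160e+01] F [ 1.7 -1.4  1.4] 0.013129324987506328
```

View pics/ws4.png

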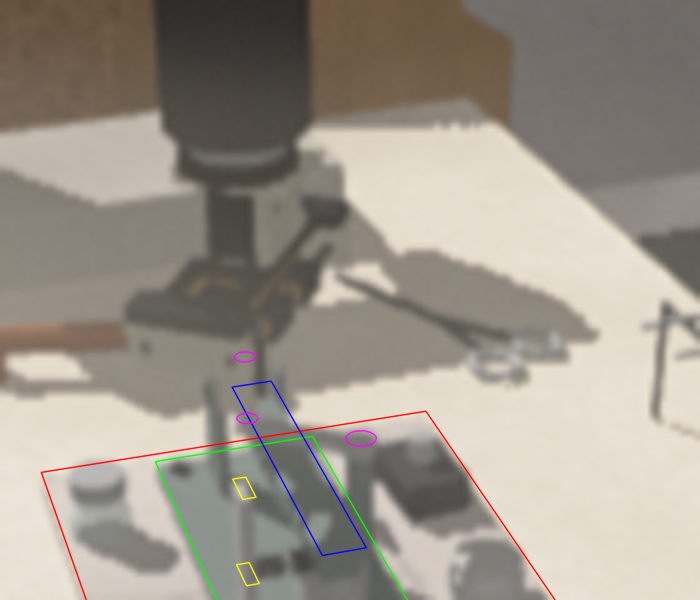

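Request:
servo_tool --rows '[[[0.0001, -0.0042, 0], [0, 0, 0.5], 1], [[0.0001, -0.0042, 0], [0, 0, 0.5], 1], [[0.0001, -0.0042, 0], [0, 0, 0.5], 1], [[0.0001, -0.0042, 0], [0, 0, 0.5], 1], [[0.0001, -0.0042, 0], [0, 0, 0.5], 1], [[0.0001, -0.0042, 0], [0, 0, 0.5], 1], [[0.0001, -0.0042, 0], [0, 0, 0.5], 1], [[0.0001, -0.0042, 0], [0, 0, 0.5], 1], [[0.0001, -0.0042, 0], [0, 0, 0.5], 1], [[0.0001, -0.0042, 0], [0, 0, 0.5], 1], [[0.0001, -0.0042, 0], [0, 0, 0.5], 1], [[0.0001, -0.0042, 0], [0, 0, 0.5], 1], [[0.0001, -0.0042, 0], [0, 0, 0.5], 1], [[0.0001, -0.0042, 0], [0, 0, 0.5], 1], [[0.0001, -0.0042, 0], [0, 0, 0.5], 1], [[0.0001, -0.0042, 0], [0, 0, 0.5], 1], [[0.0001, -0.0042, 0], [0, 0, 0.5], 1], [[0, 0, 0], [0, 0, 0], 1], [[0, 0, 0], [0, 0, 0], 1]]'

```text
clock: 6.57
tool_pos: [0.5952, 0.186, 0.1421]
orientation: [180.0, -0.1, -91.1]
force: [-1.3, -6.6, 2.3]
opening: 0.0138
```

Run:
```python
from h import *
p=np.load("p.npy")
cv2.imwrite("pics/side5.png",optics.snapshot("side")[:,:,::-1])
o=telemetry.get_obs(); a=-np.radians(o["orientation"][2]+3.4)
wire("side",p,cv2.imread("pics/side5.png"),(250,85,390,205),5,a,out="pics/ws5.png")
g=W(p,[[45-80*np.cos(a),90+80*np.sin(a),142]])[0]; print(a,g)
to(g,-3.4-np.degrees(a),1)
```

```text
1.53087021465589 [0.59546151 0.18614036 0.142     ]
tool shift mm [-0.1 -0.3  0.1] per row [-0.12 -0.33  0.06]
turn units [ 0.01 -0.01 -0.  ] per row [ 0.006 -0.012 -0.   ]
6.6167 [0.5951 0.186  0.1421] [ 1.7996e+02 -7.0000e-02 -9.1110e+01] F [-0.2 -5.5  2.5] 0.013430789193746162
```

View pics/ws5.png

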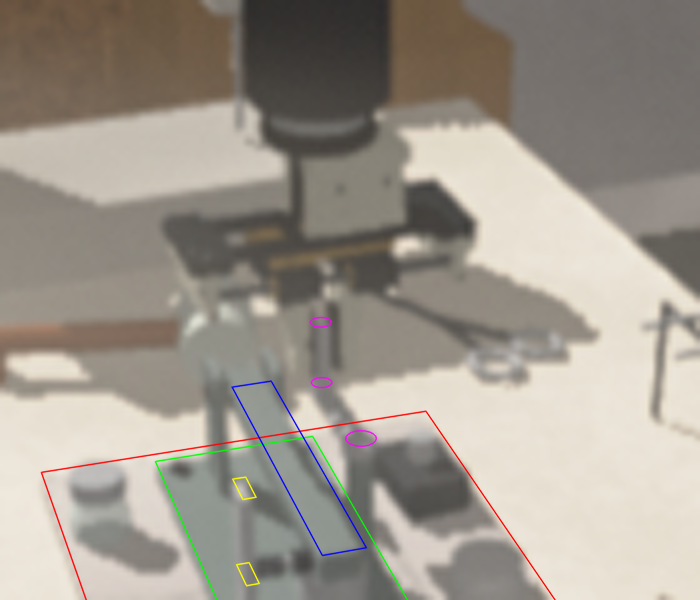

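Request:
servo_tool --rows '[[[0, -0.002, 0], [0, 0, 0.25], 1], [[0, -0.002, 0], [0, 0, 0.25], 1], [[0, 0, 0], [0, 0, 0], 1], [[0, 0, 0], [0, 0, 0], 0.7], [[0, 0, 0], [0, 0, 0], 0.7], [[0, 0, 0], [0, 0, 0], 0.6], [[0, 0, 0], [0, 0, 0], 0.6], [[0, 0, -0.01], [0, 0, 0], 0.6], [[0, 0, -0.012], [0, 0, 0], 0.6], [[0, 0, -0.012], [0, 0, 0], 0.6], [[0, 0, -0.012], [0, 0, 0], 0.6], [[0, 0, -0.012], [0, 0, 0], 0.6]]'

```text
clock: 7.62
tool_pos: [0.5999, 0.1872, 0.2022]
orientation: [-179.9, 0.0, -94.3]
force: [0.8, -0.4, -0.8]
opening: 0.0349
```

Run:
```python
from h import *
p=np.load("p.npy")
to(W(p,[[-56,0,200]])[0],-93.4,1)
```

```text
tool shift mm [172.7  99.6   1.9] per row [172.72  99.64   1.89]
turn units [-0.01  0.01 -0.14] per row [-0.012  0.008 -0.143]
7.6167 [0.5999 0.1872 0.2022] [-1.7993e+02  5.0000e-02 -9.4260e+01] F [ 0.8 -0.4 -0.8] 0.03485234658269326
```

Request:
servo_tool --rows '[[[0.0172, 0.01, 0], [0, 0, -0.014], 0.57], [[0.0172, 0.01, 0], [0, 0, -0.014], 0.57], [[0.0172, 0.01, 0], [0, 0, -0.014], 0.57], [[0.0172, 0.01, 0], [0, 0, -0.014], 0.57], [[0.0172, 0.01, 0], [0, 0, -0.014], 0.57], [[0.0172, 0.01, 0], [0, 0, -0.014], 0.57], [[0.0172, 0.01, 0], [0, 0, -0.014], 0.57], [[0.0172, 0.01, 0], [0, 0, -0.014], 0.57], [[0.0172, 0.01, 0], [0, 0, -0.014], 0.57], [[0.0172, 0.01, 0], [0, 0, -0.014], 0.57], [[0, 0, 0], [0, 0, 0], 0.57], [[0, 0, 0], [0, 0, 0], 0.57], [[0, 0, 0], [0, 0, 0], 0.57]]'

```text
clock: 8.7
tool_pos: [0.4884, 0.022, 0.2006]
orientation: [-179.9, 0.0, -93.4]
force: [0.8, 0.0, 0.2]
opening: 0.0375
```

Run:
```python
from h import *
p=np.load("p.npy")
cv2.imwrite("pics/side6.png",optics.snapshot("side")[:,:,::-1])
cv2.imwrite("pics/top6.png",optics.snapshot("top")[:,:,::-1])
wire("side",p,cv2.imread("pics/side6.png"),(250,105,390,225),5,1.6,out="pics/ws6.png")
wire("top",p,cv2.imread("pics/top6.png"),TB,4.6,1.6,out="pics/wt6.png")
to(W(p,[[-56,0,200]])[0],-93.4,1)
```

```text
tool shift mm [0.1 0.8 0.2] per row [0.13 0.8  0.2 ]
turn units [-0.  0. -0.] per row [-0.002  0.001 -0.002]
8.8 [0.4885 0.0224 0.2002] [-179.99    0.    -93.41] F [ 0.2 -0.2 -0.9] 0.03762495278096021
```

View pics/ws6.png

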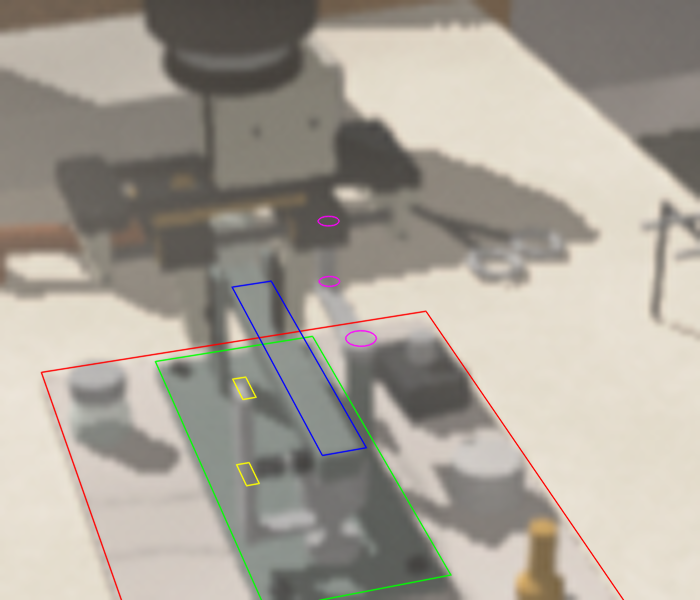

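View pics/wt6.png

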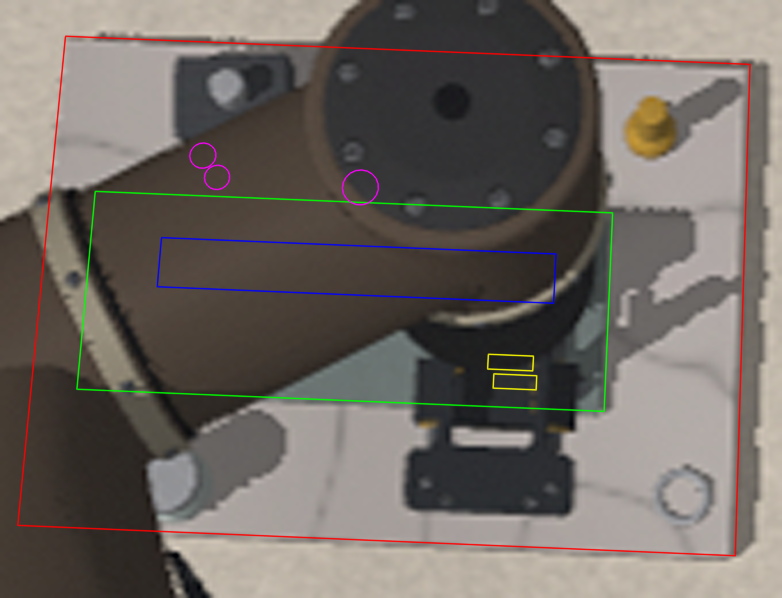

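Request:
servo_tool --rows '[[[0, 0.0008, 0.0074], [0, 0, 0], 0.57], [[0, 0, 0.0074], [0, 0, 0], 0.57], [[0, 0, 0.0074], [0, 0, 0], 0.57], [[0, 0, 0.0074], [0, 0, 0], 0.57], [[0, 0, 0.0074], [0, 0, 0], 0.57], [[0, 0, 0.0074], [0, 0, 0], 0.57], [[0, 0, 0.0074], [0, 0, 0], 0.57], [[0, 0, 0.0074], [0, 0, 0], 0.57], [[0, 0, 0.0074], [0, 0, 0], 0.57], [[0, 0, 0.0074], [0, 0, 0], 0.57], [[0, 0, 0], [0, 0, 0], 0.57], [[0, 0, 0], [0, 0, 0], 0.57]]'

```text
clock: 9.8
tool_pos: [0.4871, 0.0221, 0.1256]
orientation: [180.0, -0.0, -93.4]
force: [0.1, -0.1, -0.5]
opening: 0.0376
```

Run:
```python
from h import *
p=np.load("p.npy")
cv2.imwrite("pics/side7.png",optics.snapshot("side")[:,:,::-1])
wire("side",p,cv2.imread("pics/side7.png"),(250,105,390,225),5,1.6,out="pics/ws7.png")
to(W(p,[[-56,0,126]])[0],-93.4,1)
```

```text
tool shift mm [-0.2 -0.2  0.1] per row [-0.17 -0.24  0.11]
turn units [ 0. -0. -0.] per row [ 0.    -0.002 -0.004]
9.85 [0.4874 0.0222 0.1261] [ 1.800e+02 -1.000e-02 -9.342e+01] F [-0.2  0.1  0.3] 0.03782666779747064
```

View pics/ws7.png

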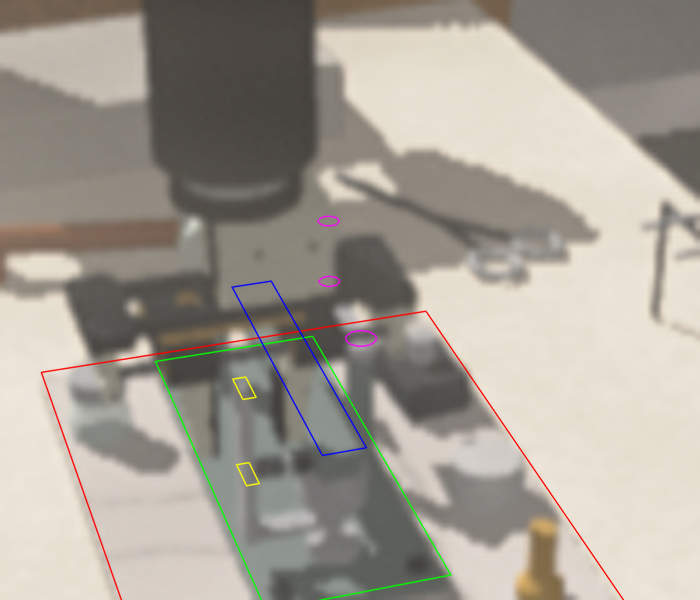

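Request:
servo_tool --rows '[[[0, 0, 0], [0, 0, 0], 0.8], [[0, 0, 0], [0, 0, 0], 1], [[0, 0, 0], [0, 0, 0], 1], [[0, 0, 0], [0, 0, 0], 1], [[0, 0, 0], [0, 0, 0], 1], [[0, 0, 0], [0, 0, 0], 1], [[0, 0, 0], [0, 0, 0], 1], [[0, 0, 0], [0, 0, 0], 1], [[0, 0, 0], [0, 0, 0], 1], [[0, 0, 0], [0, 0, 0], 1], [[0, 0, 0], [0, 0, 0], 1]]'

```text
clock: 10.77
tool_pos: [0.4862, 0.0222, 0.1261]
orientation: [179.9, -0.0, -93.4]
force: [-4.4, 2.2, 5.4]
opening: 0.008
```

Run:
```python
from h import *
p=np.load("p.npy")
cv2.imwrite("pics/side8.png",optics.snapshot("side")[:,:,::-1])
wire("side",p,cv2.imread("pics/side8.png"),(250,105,390,225),5,1.6,out="pics/ws8.png")
to(W(p,[[-56,0,126]])[0],-93.4,1)
```

```text
tool shift mm [-0.2 -1.5  0.1] per row [-0.23 -1.47  0.13]
turn units [ 0.02 -0.   -0.01] per row [ 0.016 -0.001 -0.007]
10.8167 [0.4862 0.0222 0.1261] [ 1.799e+02 -1.000e-02 -9.344e+01] F [-5.2  1.8  4.5] 0.007857866651108023
```

View pics/ws8.png

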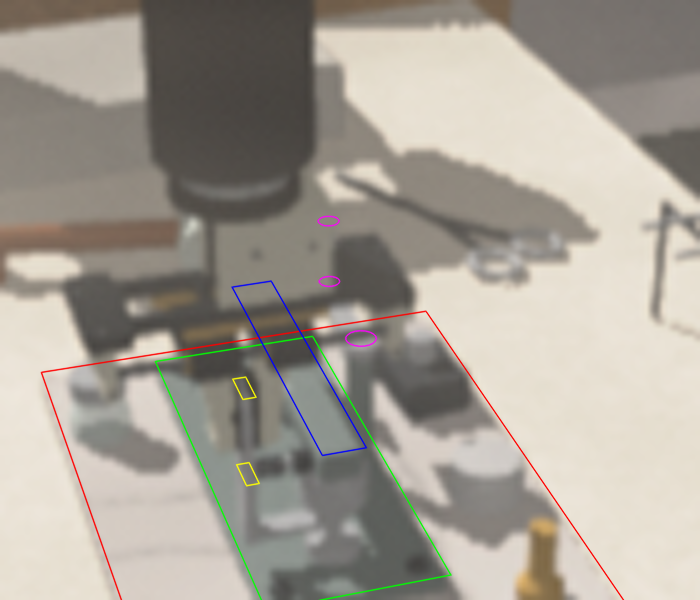

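Request:
servo_tool --rows '[[[0, 0.0015, 0], [0, 0, 0], 1], [[0, 0.0015, 0], [0, 0, 0], 1], [[0, 0.0015, 0], [0, 0, 0], 1], [[0, 0.0015, 0], [0, 0, 0], 1], [[0, 0.0015, 0], [0, 0, 0], 1], [[0, 0.0015, 0], [0, 0, 0], 1], [[0, 0.0015, 0], [0, 0, 0], 1], [[0, 0.0015, 0], [0, 0, 0], 1], [[0, 0.0015, 0], [0, 0, 0], 1], [[0, 0, 0], [0, 0, 0], 1], [[0, 0, 0], [0, 0, 0], 1], [[0, 0, 0], [0, 0, 0], 1]]'

```text
clock: 11.82
tool_pos: [0.4744, 0.0231, 0.1263]
orientation: [-179.9, 0.0, -93.4]
force: [5.9, -2.7, -2.2]
opening: 0.008
```

Run:
```python
from h import *
p=np.load("p.npy")
cv2.imwrite("pics/side9.png",optics.snapshot("side")[:,:,::-1])
wire("side",p,cv2.imread("pics/side9.png"),(250,105,390,225),5,1.6,latch=12,out="pics/ws9.png")
to(W(p,[[-68,0,126]])[0],-93.4,1)
```

```text
tool shift mm [-0.1 -1.3  0.3] per row [-0.06 -1.3   0.26]
turn units [-0.01  0.   -0.  ] per row [-0.012  0.001 -0.002]
11.8667 [0.4744 0.0231 0.1263] [-1.7993e+02  1.0000e-02 -9.3410e+01] F [ 5.3 -2.4 -3.1] 0.008004197850521038
```

View pics/ws9.png

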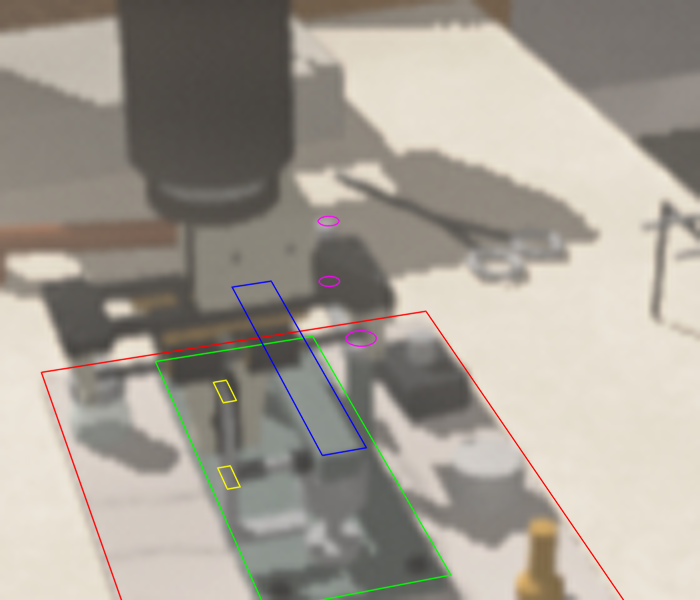

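Request:
servo_tool --rows '[[[-0.0001, 0, -0.0019], [0, 0.083, 0], 1], [[-0.0003, 0, -0.0039], [0, 0.17, 0], 1], [[-0.0003, 0, -0.0039], [0, 0.17, 0], 1], [[-0.0003, 0, -0.0039], [0, 0.17, 0], 1], [[0, 0, 0], [0, 0, 0], 1]]'

```text
clock: 12.28
tool_pos: [0.4748, 0.0247, 0.1403]
orientation: [-179.9, -3.6, -93.4]
force: [6.1, -3.9, -2.9]
opening: 0.0076
```

Run:
```python
from h import *
p=np.load("p.npy")
cv2.imwrite("pics/side10.png",optics.snapshot("side")[:,:,::-1])
wire("side",p,cv2.imread("pics/side10.png"),(250,105,390,225),5,1.6,latch=12,ang=.062,out="pics/ws10.png")
to(W(p,[[-68,0,126]])[0])
```

```text
tool shift mm [ 0.7 -1.3 14. ] per row [ 0.65 -1.25 14.05]
12.3333 [0.4745 0.0247 0.14  ] [-179.92   -3.57  -93.38] F [ 5.3 -2.5 -3.7] 0.0077104812893706316
```

View pics/ws10.png

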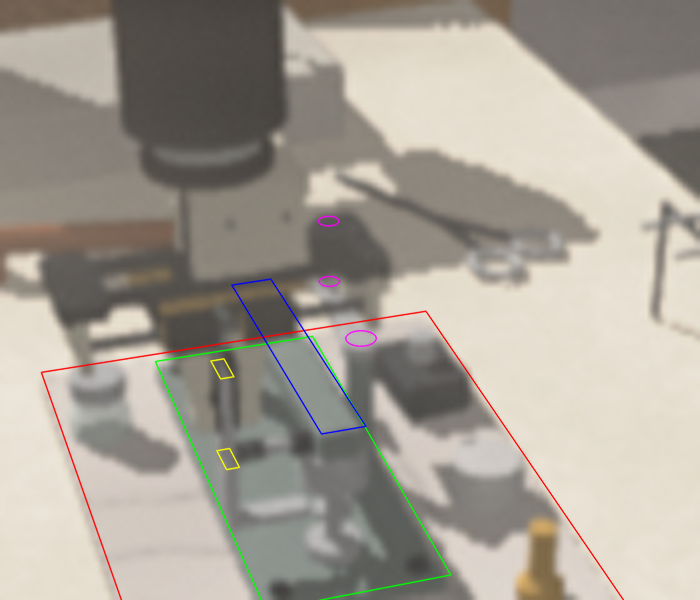

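Request:
servo_tool --rows '[[[-0.0003, 0, -0.0039], [0, 0.17, 0], 1], [[-0.0003, 0, -0.0039], [0, 0.17, 0], 1], [[-0.0003, 0, -0.0039], [0, 0.17, 0], 1], [[-0.0003, 0, -0.0039], [0, 0.17, 0], 1], [[-0.0003, 0, -0.0039], [0, 0.17, 0], 1], [[-0.0003, 0, -0.0039], [0, 0.17, 0], 1], [[-0.0003, 0, -0.0039], [0, 0.17, 0], 1], [[-0.0003, 0, -0.0039], [0, 0.17, 0], 1], [[-0.0003, 0, -0.0039], [0, 0.17, 0], 1], [[-0.0003, 0, -0.0039], [0, 0.17, 0], 1], [[-0.0003, 0, -0.0039], [0, 0.17, 0], 1], [[-0.0003, 0, -0.0039], [0, 0.17, 0], 1], [[-0.0003, 0, -0.0039], [0, 0.17, 0], 1], [[-0.0003, 0, -0.0039], [0, 0.17, 0], 1], [[-0.0001, 0, -0.0019], [0, 0.08, 0], 1], [[0, 0, 0], [0, 0, 0], 1], [[0, 0, 0], [0, 0, 0], 1], [[0, 0, 0], [0, 0, 0], 1], [[0, 0, 0], [0, 0, 0], 1]]'

```text
clock: 13.92
tool_pos: [0.4754, 0.0396, 0.1942]
orientation: [-179.9, -18.2, -93.4]
force: [5.5, -0.4, -3.3]
opening: 0.0082
```

Run:
```python
from h import *
p=np.load("p.npy")
for n in("side","top"): cv2.imwrite(f"pics/{n}11.png",optics.snapshot(n)[:,:,::-1])
wire("side",p,cv2.imread("pics/side11.png"),(250,105,390,225),5,1.6,latch=12,ang=.32,out="pics/ws11.png")
wire("top",p,cv2.imread("pics/top11.png"),TB,4.6,1.6,latch=12,ang=.32,out="pics/wt11.png")
th=.32; y,z=-220,18
print(W(p,[[-68,220+y*np.cos(th)+z*np.sin(th),108-y*np.sin(th)+z*np.cos(th)]]))
to([0,0,0]); print(telemetry.get_obs()["qvel"].round(2))
```

```text
[[0.47670889 0.03986412 0.19429088]]
tool shift mm [  3.7 472.5 205. ] per row [  3.72 472.52 204.99]
14.0167 [0.4754 0.0396 0.1942] [-179.92  -18.22  -93.42] F [ 5.5  0.6 -4.6] 0.007946939055130858
[ 0.09  0.13  0.02 -0.1   0.04  0.14]
```

View pics/ws11.png

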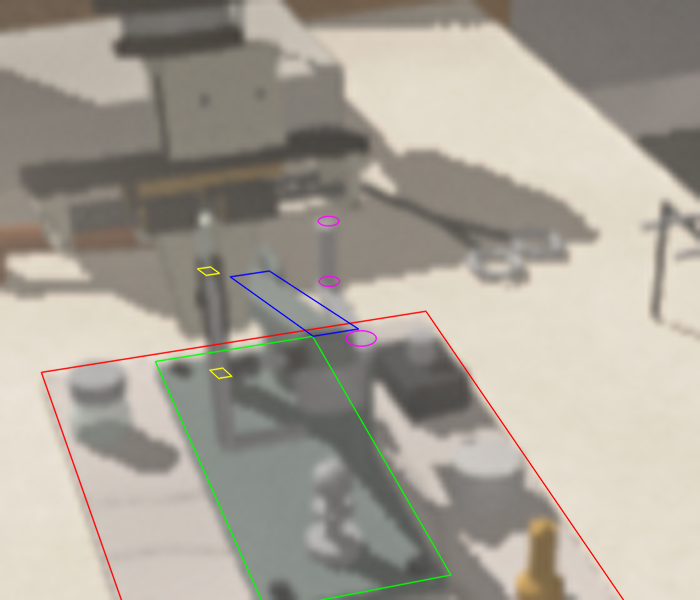

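View pics/wt11.png

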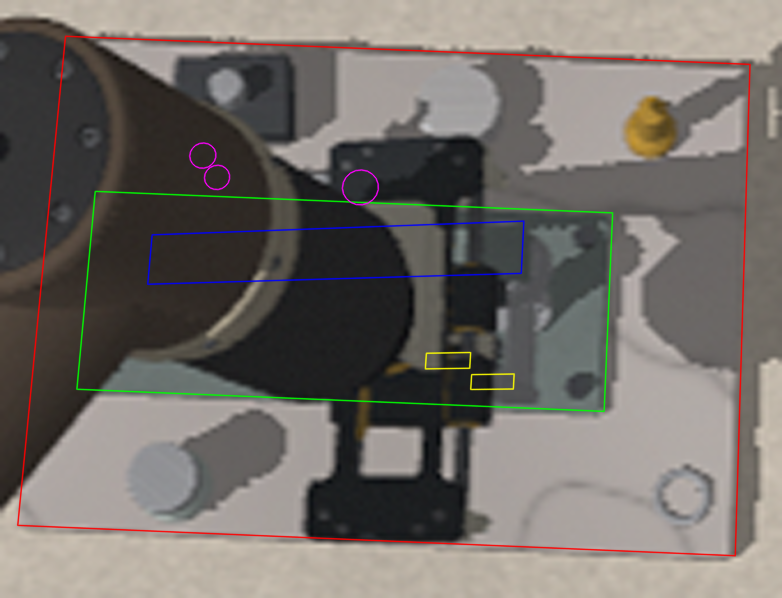

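Request:
servo_tool --rows '[[[0, 0, 0], [0, 0, 0], 1], [[0, 0, 0], [0, 0, 0], 1], [[0, 0, 0], [0, 0, 0], 1], [[0, 0, 0], [0, 0, 0], 1], [[0, 0, 0], [0, 0, 0], 1], [[0, 0, 0], [0, 0, 0], 1]]'

```text
clock: 14.52
tool_pos: [0.4755, 0.0396, 0.1942]
orientation: [-179.9, -18.2, -93.4]
force: [6.0, 0.6, -3.8]
opening: 0.008
```

View pics/top11.png

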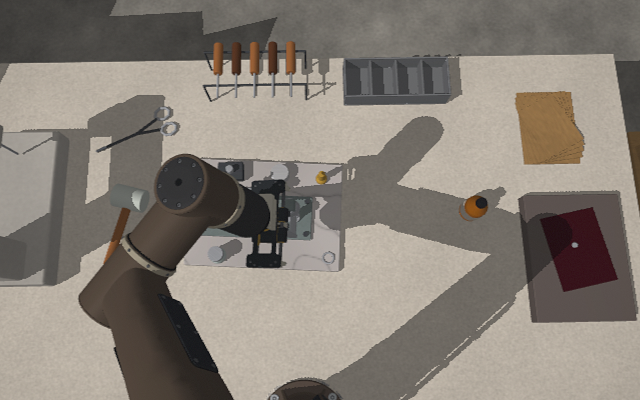

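The pose is steady. The mallet head (130,197) and dye bottle (474,207) are where they started, and so are the things on the slab. I'm handing the job in.

Run:
```python
from plant import ctrl
print(ctrl.close_job())
```

```text
the job is handed in; nothing more can be done
None
```

The press is open. The job was handed in at about 14.5 s with the gripper still holding the latch tab and the arm up.

- **Arrest lever:** I swung it by its peg to about 1.57–1.6 rad, parallel to the arm. The next side picture showed it clear of the arm.
- **Latch:** I gripped the tab at 8 mm opening and drew it about 12 mm. The spring force of about 5.5 N fits that travel.
- **Lift:** I turned the arm about its hinge by 18.2° (0.318 rad), which puts the cup about 7 cm above the ball. That height is worked out from the tool pose. The last side picture agrees: the ball is exposed and the arm's end sits where the model puts it.
- **Last readings:** The pose was steady and the force was about 7 N. The jar, punch, tin, ring, weight, mallet head and dye bottle showed no visible movement in the last top view. Part of the mallet's handle was hidden behind the arm there.

The fitted press pose was up to about 3 pixels off at a few points in the side view. The tab's real home position was about 1.5 mm farther from the arm than estimated. Neither caused any trouble.

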